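# Pin the stop bar in its bracket

## Robot

A 6-joint arm with a two-finger parallel gripper is mounted at the origin on a cart in front of the work surface, level with it; the furniture and walls round the work are solid. World frame = base frame: x ahead of the robot, y to its left, z up, the work surface at z = 0. Lengths are in m, angles in rad, forces in N, time in s.
With the tool pointing down it reaches from about 0.25 to 0.725 m from the base axis. Payload 4 kg.
Tool frame: the origin (TCP) lies at the very end of the fingers, on their centre line; the grasp point (between the pads) lies 19 mm behind it; z points along the fingers, y is the line along which they close (so a half turn about z gives the same grasp; the last joint's range is limited). The gripper opens to 85 mm and grips with 20 to 120 N. Pads are 22 mm wide; open, the fingers measure 114 mm over their backs; the gripper's body (76 mm by 85 mm) begins 54 mm behind the grasp point. The pads swing forward as they close: fully open they stand 13 mm farther back than shut.
Start: joints at [1.26, 0.241, 0.005, 1.335, 0, 1.571], TCP at [0.153, 0.476, 0.231] pointing down, gripper open.
Joint ranges: [-2.72, 2.72], [-1.05, 1.87], [-1.09, 1.28], [-1.99, 2.15], [-1.42, 1.44], [-3.14, 3.14]. Speed limits (rad/s): [2.79, 2.79, 3.14, 3.14, 3.14, 3.14].

## Interface

Orientations are given as a unit quaternion [x, y, z, w].
In Python, from workcell import bot gives the robot as it stands.
- The arm moves only by the tool carry_out, never from a script. Its argument "increments" is one flat list of numbers, 5 for each row, row after row: the finger opening in cm, from 0 to 8.54, then the shift along the tool's x, y, z in cm, then the turn about the tool's z in rad. A call has exactly 5 rows; each row shifts and turns the commanded pose from where the row before left it, along the tool's axes as they then stand; what a row does not reach is not made up. A row lasts 1/8 s, in which the tool goes at most 62.5 mm and 10.7 degrees, less where a joint would pass 70% of its speed; a pose out of reach is approached as far as the arm can. A call with a gripper value outside its range is refused whole. The fingers move at their own pace and stop on an object; the grip force is fixed at half the most. Time passes only in rows, so rows that do not move let the fingers close, or fill a call up. It gives the time, the measured TCP pose, the force, the opening and the grip force at its end, in the units of the state.
- bot.get_obs(): the state, without advancing time (a new reading comes with each control period).
- bot.camera(name): name is "side" or "top" or "wrist"; returns a dict with "pixels" (384x512x3 uint8, blue, green, red), "range_z" (384x512 float32, m along the optical axis (not along the pixel's ray), 0 where there is no reading), "mtx" (3x3 intrinsics, pixels), "D" ([k1, k2, p1, p2, k3] as OpenCV has them; the pictures are not rectified), "eye" and "attitude" of the camera in the world. Camera axes: x right, y down, z forward; pixel columns grow to the right and rows downward; lengths in m; the calibration is good to about 2 mm. A picture is of the moment at which its call begins.
- bot.job_done(): hands the job in; it is judged then, once.
Trained networks look in a picture, given as the dict that the camera call returned (one of the last four; its "shot" number tells which), for a name from the list of things; names that differ only in an ending like _2 or _b are one class to them, and where a whole thing is asked for, a point or a joint stands for the part that bears it (a point fixed in the world has none). Each returns a list of dicts, best first, with "p" (0 to 1); they miss things now and then, are a little off and sometimes report something else, mostly with a low value. They report only what shows in the picture. A call takes as long as a camera call. They do not tell look-alikes from the thing itself.
- bot.find_in(picture, name): "xyz" ([x, y, z] in m, in the coordinates of the camera as it stood for that picture, good to about 4 mm: the middle of the surface that is visible of it).
- bot.regions_of(picture, name): "mask" (384x512 bool, what is visible of it).
- bot.place_of(picture, name): "xyz" ([x, y, z] in m, in the coordinates of the camera as it stood for that picture, good to about 4 mm: a listed point, or the origin of a listed thing).
The state is a dict: "clock": time; "joint_pos": joint angles; "joint_vel": joint speeds; "tau": joint torques, N m; "eef_pos": TCP position; "tool_rot": TCP orientation; "ft_force": force on the tool from outside, world axes, zero at the start; "ft_torque": the same for the moment, N m; "grip_width": finger opening in m; "grasp_force": force on a finger pad.
Only numpy, scipy, OpenCV 4.12 (cv2) and the standard library are available. Lean on these libraries where they do the work, as an engineer would, in place of code of your own. Each camera call takes 0.05 s, during which the arm holds its last target. There are 200 camera calls.

## Task

Set the jig's stop bar for work: slide the bar fully home into its bracket so that its hole lines up with the holes in the bracket's two plates, then put the long pin down through all three holes until its collar rests on the upper plate, and let go. Leave the short pin standing in the wooden pin rest.

Things in the scene. Friction and masses are not known exactly. Their poses are not given: they have to be found in the camera images.
- bracket_hole (a point): Centre of the 26 mm hole in the top face, 68 mm above the desk, of the upper plate of a fixed steel bracket (100 mm along x, 106 mm wide). A lower plate (12 to 22 mm above the desk, open below) has a like hole straight below; the sliding bar runs between the plates. x: direction in which the bar slides home; z up.
- stop_block (a point): On the bar's wooden end block, 80 mm above the desk. Block: 18 mm thick along x, 44 wide, top at 100 mm, on the 48 mm wide bar (top at 46 mm). Push its -x face or pinch it along x. The bar slides along x only (axes as bracket), friction 2.5 N, stays put; starts 30 to 55 mm out. Home: firm stop, this point 100 mm from bracket_hole on its -x side. The bar's 26 mm hole is 100 mm from here along +x.
- long_pin_grip (a point): Middle of the long steel pin's upright round head (22 mm across, 42 tall). 26 mm below this point: underside of a collar 40 across, 5 thick; then a shank 14 across, 62 long, tip 88 mm below this point. z up along the pin; 0.12 kg. Stands in either well (30 mm deep, 80 mm apart) of a fixed wooden rest 50x150x40 mm high; lifts straight out.
- short_pin_grip (a point): Middle of the short pin's head, in the other well of the rest. The same but for a shank of 34 mm, so its head stands 28 mm lower than the long pin's. It cannot reach the bracket's lower plate; it stays in the rest.
There are look-alikes about, which are no part of the job. Leave any purple or red look-alike of the part that bears long_pin_grip alone.

How it is judged:
At the end, for the whole second after the job is handed in: The bar is home to within 10 mm; the long pin stands within 10 degrees of upright through all three holes, its head within 12 mm of the hole's centre line and its collar within 8 mm of the upper plate, released and at rest; the short pin is still in the rest, its head within 30 mm of where it was (x of stop_block in the frame of bracket_hole above -0.11 m and horizontal distance between long_pin_grip and bracket_hole below 0.012 m and z of long_pin_grip in the frame of bracket_hole below 0.034 m and angle between long_pin_grip's own z axis and vertical below 0.17 rad and linear speed of long_pin below 0.02 m/s and distance of short_pin_grip from where it was at the start of the episode below 0.03 m); the robot touches nothing.
It fails at once if the short pin is taken out of the rest or knocked over (distance of short_pin_grip from where it was at the start of the episode above 0.03 m).
It also fails if it takes over 48 s, if anything falls off the work surface, if the arm or the gripper's body presses on something with over 40 N, if the wrist force passes 120 N, or if a joint passes its speed limit or range.

## Working session

There is one attempt and no reset: what is moved stays moved. The work goes in short steps, Python scripts to look and compute and a tool call to move; the robot and the scene stay as the last step left them, time stands still between calls to the robot, and variables do not carry over. Pictures are saved under pics/ and viewed, at most 10 in all, crops included, and the job is handed in when it is done.

Besides the shell and the picture viewer there is one more tool, called after "Call:" as name(argument=value, ...) on one line, values as JSON. carry_out: Moves the arm, as the interface text tells. Its arguments: {"type":"object","properties":{"increments":{"type":"array","items":{"type":"number"}}},"required":["increments"]}

```bash
mkdir -p pics
cat > h.py <<'E'
from workcell import bot
import numpy as np, cv2
from scipy.spatial.transform import Rotation as R
def cam(n,f=None):
    c=bot.camera(n)
    if f: cv2.imwrite('pics/'+f,c['pixels'])
    return c
def att(c):
    a=np.array(c['attitude'],float)
    return a if a.shape==(3,3) else R.from_quat(a).as_matrix()
def w(c,p): return att(c)@np.array(p)+np.array(c['eye'])
def cloud(c):
    z=c['range_z']; h,wd=z.shape
    u,v=np.meshgrid(np.arange(wd),np.arange(h))
    p=cv2.undistortPoints(np.stack([u,v],-1).reshape(-1,1,2).astype(float),c['mtx'],np.array(c['D'])).reshape(h,wd,2)
    P=np.dstack([p[...,0]*z,p[...,1]*z,z])@att(c).T+np.array(c['eye'])
    P[z==0]=np.nan
    return P
E
python3 - <<'E'
from h import *
print(bot.get_obs())
for n in ['top','side']:
    c=cam(n,n+'1.png'); print(n,c['eye'],c['attitude'])
    P=cloud(c)
    for k in ['bracket_hole','stop_block','long_pin_grip','short_pin_grip']:
        for d in bot.place_of(c,k): print('place',k,round(d['p'],2),w(c,d['xyz']).round(3))
        for d in bot.regions_of(c,k):
            m=d['mask']; v,u=np.nonzero(m); q=P[m]
            print('   reg',k,round(d['p'],2),u.mean().round(),v.mean().round(),m.sum(),np.nanmedian(q,0).round(3),np.nanmax(q[:,2]).round(3),np.median(c['pixels'][m],0))
E
```

```text
{'clock': 0.0, 'joint_pos': array([1.25997731e+00, 2.41388697e-01, 3.70215597e-03, 1.33516515e+00,
       2.84831218e-05, 1.57080942e+00]), 'joint_vel': array([ 0.0013524 , -0.00067187,  0.00094802,  0.00112546, -0.00116237,
        0.00191233]), 'tau': array([ 3.16675025e-03, -3.72316217e+01,  2.52408296e+01,  1.69075892e-02,
        3.98946770e-05, -4.88000850e-06]), 'eef_pos': array([0.15271869, 0.4754456 , 0.23041664]), 'tool_rot': array([ 1.54791084e-01,  9.87946691e-01, -1.01309490e-03, -1.73132959e-04]), 'ft_force': array([0.61315481, 0.05678002, 1.50088082]), 'ft_torque': array([-0.02108521, -0.05277961,  0.01447738]), 'grasp_force': 0.0, 'grip_width': 0.08527429617560953}
top [ 0.38660217 -0.00508749  0.90285954] [ 0.71158585 -0.69234906  0.08507739 -0.08402498]
place bracket_hole 0.89 [0.49  0.193 0.069]
   reg bracket_hole 0.88 176.0 238.0 4438 [0.486 0.169 0.066] 0.104 [134. 135. 130.]
place stop_block 0.69 [0.49  0.044 0.079]
   reg stop_block 0.95 212.0 238.0 1196 [0.488 0.082 0.047] 0.104 [173. 172. 167.]
place long_pin_grip 0.83 [ 0.712 -0.171  0.09 ]
place long_pin_g
[... 618 characters left out ...]
6 0.149 0.061] 0.1 [143. 148. 152.]
place stop_block 0.9 [0.485 0.047 0.08 ]
   reg stop_block 0.95 225.0 189.0 732 [0.493 0.038 0.05 ] 0.1 [128. 146. 153.]
place long_pin_grip 0.97 [ 0.618 -0.172  0.098]
place long_pin_grip 0.96 [ 0.711 -0.168  0.082]
place long_pin_grip 0.93 [ 0.536 -0.13   0.089]
   reg long_pin_grip 0.88 320.0 265.0 474 [ 0.709 -0.174  0.068] 0.11 [ 24.  30. 200.]
   reg long_pin_grip 0.82 233.0 248.0 463 [ 0.536 -0.137  0.066] 0.11 [135.  64. 124.]
   reg long_pin_grip 0.66 274.0 261.0 467 [ 0.62  -0.179  0.077] 0.119 [138. 130. 130.]
place short_pin_grip 0.64 [ 0.632 -0.094  0.068]
   reg short_pin_grip 0.59 280.0 237.0 294 [ 0.63  -0.1    0.062] 0.117 [134. 129. 127.]
```

View pics/top1.png

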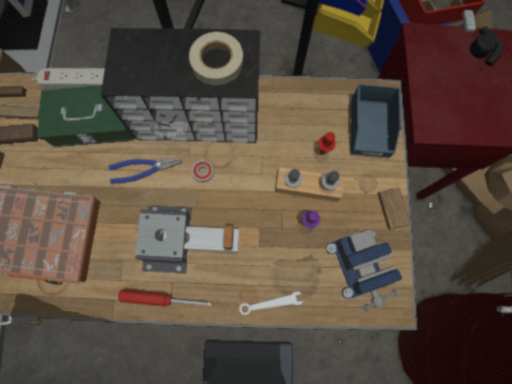

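View pics/side1.png

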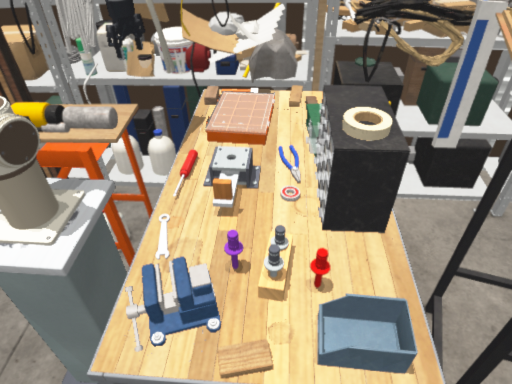

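Run:
```python
from h import *
for n in ['top','side']:
    c=cam(n); P=cloud(c)
    def show(nm,lo,hi,x,y):
        m=(P[...,2]>lo)&(P[...,2]<hi)&(P[...,0]>x[0])&(P[...,0]<x[1])&(P[...,1]>y[0])&(P[...,1]<y[1])
        q=P[m][:,:2]
        if len(q)<5: print(n,nm,len(q)); return
        r=cv2.minAreaRect((q*1000).astype(np.float32)); print(n,nm,len(q),r,np.median(P[m][:,2]).round(4))
    show('plate',.06,.075,(.4,.6),(.08,.32))
    show('block',.093,.11,(.42,.56),(-.02,.12))
    show('bar',.04,.052,(.42,.56),(0.02,.16))
    show('long',.110,.13,(.59,.65),(-.2,-.14))
    show('short',.08,.1,(.60,.65),(-.12,-.06))
    show('rest',.035,.045,(.57,.67),(-.23,-.03))
    b=P[(P[...,2]>.13)]; 
    if len(b): print('tall',len(b),np.nanmin(b,0),np.nanmax(b,0))
```

```text
top plate 2214 ((491.3172607421875, 191.64321899414062), (100.5829849243164, 107.2987289428711), 89.208984375) 0.068
top block 191 ((487.88189697265625, 46.117897033691406), (17.814287185668945, 42.89900588989258), 88.10568237304688) 0.1004
top bar 960 ((489.79241943359375, 85.23814392089844), (117.9794921875, 105.12408447265625), 89.1761703491211) 0.0461
top long 95 ((619.595458984375, -170.05645751953125), (21.221168518066406, 20.62411117553711), 8.155065536499023) 0.1186
top short 88 ((629.2654418945312, -93.19425201416016), (22.002500534057617, 19.839204788208008), 88.56058502197266) 0.0905
top rest 938 ((625.5202026367188, -131.8245849609375), (148.55319213867188, 51.703643798828125), 82.32209777832031) 0.0403
tall 13958 [ 0.68621679 -0.00909316  0.13005987] [0.88113161 0.29185339 0.26388946]
side plate 862 ((490.6292724609375, 190.2996368408203), (103.69733428955078, 106.19242095947266), 89.02974700927734) 0.0661
side block 112 ((487.8097229003906, 44.28514862060547), (44.24089813232422, 19.19434356689453), 2.6594605445861816) 0.098
side bar 336 ((481.47991943359375, 92.49333190917969), (138.1504669189453, 101.88716125488281), 80.40169525146484) 0.0441
side long 98 ((618.6394653320312, -173.7517547607422), (19.136749267578125, 20.735881805419922), 85.48561096191406) 0.1167
side short 92 ((628.9334716796875, -94.9334487915039), (20.216081619262695, 20.947708129882812), 60.08987808227539) 0.0884
side rest 763 ((624.213134765625, -132.69024658203125), (152.38523864746094, 50.23860549926758), 82.62287139892578) 0.0388
tall 28626 [-0.95439763 -0.07406485  0.13001008] [1.67755578 1.45369893 0.415956  ]
```

The top view shows the bracket and its hole at (163,235), with the bar running right to its block at (228,236). The rest has the short pin at (293,178) and the taller long pin at (331,180). The purple look-alike is at (311,218) and the red one at (326,143). The side view agrees, with nothing tall on the path. I'll go to the −x side of the block with the fingers shut and push.

Call:
carry_out(increments=[0, -4.66, -3.54, 0, 0, 0, -4.66, -3.54, 0, 0, 0, -4.66, -3.54, 0, 0, 0, -4.66, -3.54, 0, 0, 0, -4.66, -3.54, 0, 0])

```text
clock: 1.62
eef_pos: [0.3215, 0.2348, 0.2316]
tool_rot: [0.155, 0.988, 0.0, 0.0]
ft_force: [0.7, 0.9, 0.2]
grip_width: -0.0001
grasp_force: 0.0
```

Call:
carry_out(increments=[0, -4.66, -3.54, 0, 0, 0, -4.66, -3.54, 0, 0, 0, -4.66, -3.54, 0, 0, 0, -4.66, -3.54, 0, 0, 0, -4.66, -3.54, 0, 0])

```text
clock: 2.25
eef_pos: [0.4893, -0.0053, 0.2315]
tool_rot: [0.155, 0.988, 0.0, 0.0]
ft_force: [1.2, 0.9, -0.1]
grip_width: 0.0003
grasp_force: 0.0
```

Call:
carry_out(increments=[0, 0, 0, 2, -0.15, 0, 0, 0, 2, -0.147, 0, 0, 0, 0, 0, 0, 0, 0, 0, 0, 0, 0, 0, 0, 0])

```text
clock: 2.88
eef_pos: [0.489, -0.0032, 0.1924]
tool_rot: [0.007, 1.0, -0.0, 0.001]
ft_force: [-0.7, 0.2, -0.6]
grip_width: -0.0
grasp_force: 0.0
```

Call:
carry_out(increments=[0, 0, 0, 4, 0, 0, 0, 0, 4, 0, 0, 0, 0, 4, 0, 0, 0, 0, 0.6, 0, 0, 0, 1.0, 0, 0])

```text
clock: 3.5
eef_pos: [0.4892, 0.0066, 0.0663]
tool_rot: [0.008, 1.0, 0.0, 0.001]
ft_force: [0.3, 0.2, 0.7]
grip_width: -0.0001
grasp_force: 0.0
```

Call:
carry_out(increments=[0, 0, 1, 0, 0, 0, 0, 1, 0, 0, 0, 0, 1, 0, 0, 0, 0, 1, 0, 0, 0, 0, 1, 0, 0])

```text
clock: 4.12
eef_pos: [0.4898, 0.057, 0.0657]
tool_rot: [0.007, 1.0, -0.0, 0.001]
ft_force: [1.6, -3.6, 1.7]
grip_width: -0.0001
grasp_force: 1.9
```

Friction of about 2.5 N shows, so the bar is moving. I'll creep to the stop.

Call:
carry_out(increments=[0, 0, 0.4, 0, 0, 0, 0, 0.3, 0, 0, 0, 0, 0.2, 0, 0, 0, 0, 0.15, 0, 0, 0, 0, 0, 0, 0])

```text
clock: 4.75
eef_pos: [0.489, 0.0671, 0.0651]
tool_rot: [0.007, 1.0, 0.0, -0.0]
ft_force: [1.8, -1.3, -0.0]
grip_width: 0.0002
grasp_force: 0.8
```

Call:
carry_out(increments=[0, 0, 0.15, 0, 0, 0, 0, 0.15, 0, 0, 0, 0, 0.1, 0, 0, 0, 0, 0.1, 0, 0, 0, 0, 0, 0, 0])

```text
clock: 5.38
eef_pos: [0.4891, 0.0681, 0.0652]
tool_rot: [0.008, 1.0, -0.004, -0.0]
ft_force: [0.4, -14.1, 0.9]
grip_width: -0.0002
grasp_force: 6.9
```

The stop is firm at 14 N, right where expected. I'll back off, rise and go over the long pin.

Call:
carry_out(increments=[0, 0, -2.5, 0, 0, 5, 0, 0, -5, 0, 5, 0, 0, -5, 0, 5, -3.2, -4, -3.5, 0, 5, -3.2, -5, 0, 0])

```text
clock: 6.0
eef_pos: [0.5544, -0.0431, 0.2044]
tool_rot: [0.005, 1.0, 0.001, 0.004]
ft_force: [1.8, 0.3, -0.4]
grip_width: 0.0501
grasp_force: 0.0
```

Call:
carry_out(increments=[5, -3.3, -5, 0, 0, 5, -3.0, -5, 0, 0, 5, 0, -2.5, 0, 0, 5, 0, 0, 0, 0, 5, 0, 0, 0, 0])

```text
clock: 6.62
eef_pos: [0.6126, -0.1686, 0.1999]
tool_rot: [0.007, 1.0, 0.001, -0.001]
ft_force: [0.4, 0.6, -0.0]
grip_width: 0.0499
grasp_force: 0.0
```

Run:
```python
from h import *
o=bot.get_obs(); print(o['clock'],o['eef_pos'],o['tool_rot'],o['joint_pos'])
c=cam('wrist','w1.png'); P=cloud(c)
for k in ['long_pin_grip','short_pin_grip']:
    for d in bot.place_of(c,k): print(k,round(d['p'],2),w(c,d['xyz']).round(4))
def show(n,P,nm,lo,hi,x,y):
    m=(P[...,2]>lo)&(P[...,2]<hi)&(P[...,0]>x[0])&(P[...,0]<x[1])&(P[...,1]>y[0])&(P[...,1]<y[1])
    q=P[m][:,:2]
    if len(q)<5: print(n,nm,len(q)); return
    r=cv2.minAreaRect((q*1000).astype(np.float32)); print(n,nm,len(q),r,np.median(P[m][:,2]).round(4))
show('wrist',P,'long',.112,.125,(.59,.65),(-.21,-.14))
c=cam('top','t2.png');P=cloud(c)
show('top',P,'plate',.06,.075,(.4,.6),(.08,.32))
show('top',P,'block',.093,.11,(.42,.56),(-.02,.14))
for d in bot.place_of(c,'bracket_hole')+bot.place_of(c,'stop_block'): print(round(d['p'],2),w(c,d['xyz']).round(4))
# hole: points low inside plate
m=(abs(P[...,0]-.491)<.03)&(abs(P[...,1]-.191)<.03)&(P[...,2]<.06); print('hole low pts',m.sum(),np.nanmean(P[m],0))
```

```text
6.625 [ 0.61261769 -0.16856004  0.19993153] [ 6.60829511e-03  9.99977683e-01  8.25103842e-04 -5.31643234e-04] [-2.69132491e-01  5.29938733e-01  3.51734699e-01  1.39404741e+00
  1.31772492e-03 -2.55916757e-01]
long_pin_grip 0.82 [ 0.5326 -0.1304  0.0871]
long_pin_grip 0.58 [ 0.7128 -0.17    0.0848]
long_pin_grip 0.57 [ 0.6199 -0.1717  0.0957]
short_pin_grip 0.94 [ 0.6281 -0.0928  0.0673]
wrist long 662 ((618.6868286132812, -171.94351196289062), (20.73021125793457, 20.798656463623047), 39.44329071044922) 0.1182
top plate 2245 ((490.7794189453125, 162.49366760253906), (159.81300354003906, 107.0667724609375), 89.2430648803711) 0.068
top block 189 ((489.1303405761719, 91.78226470947266), (18.22899055480957, 43.005828857421875), 87.63340759277344) 0.0997
0.75 [0.4949 0.1954 0.0645]
0.68 [0.491  0.0922 0.0787]
hole low pts 104 [0.49649525 0.20199928 0.02175007]
```

Call:
carry_out(increments=[5, -0.6, -0.34, 0, 0, 5, 0, 0, 4, 0, 5, 0, 0, 4, 0, 5, 0, 0, 3, 0, 5, 0, 0, 0.6, 0])

```text
clock: 7.55
eef_pos: [0.6174, -0.1728, 0.0816]
tool_rot: [0.007, 1.0, 0.001, -0.003]
ft_force: [0.5, 0.1, 0.3]
grip_width: 0.0498
grasp_force: 0.0
```

Call:
carry_out(increments=[0, 0, 0, 0, 0, 0, 0, 0, 0, 0, 0, 0, 0, 0, 0, 0, 0, 0, 0, 0, 0, 0, 0, 0, 0])

```text
clock: 8.18
eef_pos: [0.6202, -0.1735, 0.0861]
tool_rot: [0.007, 1.0, -0.0, 0.002]
ft_force: [-0.1, 0.2, 5.5]
grip_width: 0.0205
grasp_force: 58.8
```

Gripped, so I'll lift straight up.

Call:
carry_out(increments=[0, 0, 0, -1, 0, 0, 0, 0, -2, 0, 0, 0, 0, -4, 0, 0, 0, 0, -4, 0, 0, 0, 0, -2, 0])

```text
clock: 8.8
eef_pos: [0.6194, -0.1733, 0.2171]
tool_rot: [0.007, 1.0, -0.0, 0.001]
ft_force: [0.5, -0.9, -1.7]
grip_width: 0.0204
grasp_force: 58.7
```

Run:
```python
from h import *
o=bot.get_obs(); print(o['clock'],o['eef_pos'],o['tool_rot'],o['grip_width'])
c=cam('side'); cv2.imwrite('pics/s2.png',cv2.resize(c['pixels'][150:330,190:360],None,fx=3,fy=3))
for k in ['long_pin_grip','short_pin_grip']:
    for d in bot.place_of(c,k): print(k,round(d['p'],2),w(c,d['xyz']).round(4))
```

```text
8.8 [ 0.61935891 -0.17334791  0.21712557] [ 6.91202527e-03  9.99975345e-01 -3.37293847e-04  1.19181208e-03] 0.020381594591233097
long_pin_grip 0.71 [ 0.6175 -0.1732  0.228 ]
long_pin_grip 0.67 [ 0.5375 -0.13    0.0876]
long_pin_grip 0.65 [ 0.7105 -0.1683  0.0856]
long_pin_grip 0.43 [ 0.6291 -0.0935  0.0675]
short_pin_grip 0.72 [ 0.6273 -0.0943  0.0645]
short_pin_grip 0.39 [ 0.6173 -0.1735  0.231 ]
```

View pics/s2.png

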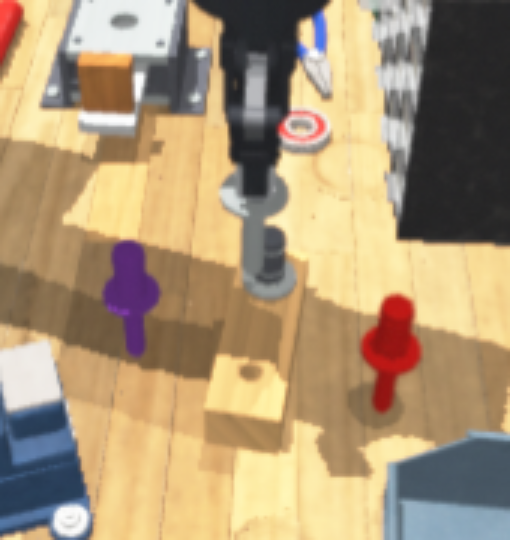

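The crop shows the long pin held upright at about (255,210). The short pin is still in the rest at (270,260), the long pin's well is empty, and the look-alikes are untouched. Next I'll carry it over the bracket.

Call:
carry_out(increments=[0, 0.8, 2.2, 0, 0, 0, 1.66, 4.54, 0, 0, 0, 1.66, 4.54, 0, 0, 0, 1.66, 4.54, 0, 0, 0, 1.66, 4.54, 0, 0])

```text
clock: 9.57
eef_pos: [0.5454, 0.0326, 0.2122]
tool_rot: [0.007, 1.0, -0.0, -0.002]
ft_force: [1.3, 0.4, -1.3]
grip_width: 0.0206
grasp_force: 58.8
```

Call:
carry_out(increments=[0, 1.66, 4.54, 0, 0, 0, 1.66, 4.54, 0, 0, 0, 1.66, 4.54, 0, 0, 0, 0.86, 2.34, 0, 0, 0, 0, 0, 0, 0])

```text
clock: 10.2
eef_pos: [0.4893, 0.1929, 0.2125]
tool_rot: [0.005, 1.0, -0.001, -0.002]
ft_force: [1.2, -1.2, -1.1]
grip_width: 0.0205
grasp_force: 58.9
```

Call:
carry_out(increments=[0, 0, 0, 2, 0, 0, 0, 0, 2, 0, 0, 0, 0, 1, 0, 0, 0, 0, 0, 0, 0, 0, 0, 0, 0])

```text
clock: 10.82
eef_pos: [0.4917, 0.1916, 0.1648]
tool_rot: [0.007, 1.0, 0.0, 0.0]
ft_force: [0.2, 0.4, -0.3]
grip_width: 0.0203
grasp_force: 58.9
```

Run:
```python
from h import *
o=bot.get_obs(); print(o['clock'],o['eef_pos'],o['tool_rot'],o['grip_width'],o['ft_force'])
for n in ['side','wrist']:
    c=cam(n); P=cloud(c)
    cv2.imwrite('pics/%s3.png'%n, cv2.resize(c['pixels'][90:230,170:300],None,fx=4,fy=4) if n=='side' else c['pixels'])
    for k in ['long_pin_grip','bracket_hole']:
        for d in bot.place_of(c,k): print(n,k,round(d['p'],2),w(c,d['xyz']).round(4))
    for k,lo,hi in [('shank',.083,.11),('collar',.128,.15)]:
        m=(abs(P[...,0]-.491)<.035)&(abs(P[...,1]-.191)<.035)&(P[...,2]>lo)&(P[...,2]<hi)
        if m.sum()>3: print(n,k,m.sum(),np.nanmin(P[m],0).round(4),np.nanmax(P[m],0).round(4))
```

```text
10.825 [0.49171347 0.19156689 0.16481721] [7.16861430e-03 9.99974222e-01 1.12117366e-04 3.93120361e-04] 0.020272024871133505 [ 0.16954711  0.35538939 -0.34678208]
side long_pin_grip 0.68 [ 0.7101 -0.1652  0.0851]
side long_pin_grip 0.67 [ 0.6292 -0.0926  0.0674]
side long_pin_grip 0.64 [ 0.5361 -0.1308  0.0875]
side long_pin_grip 0.47 [0.4903 0.194  0.1733]
side bracket_hole 0.66 [0.493  0.1912 0.0668]
side shank 31 [0.484  0.1832 0.0866] [0.496  0.1902 0.109 ]
side collar 26 [0.484  0.1715 0.129 ] [0.4972 0.1927 0.1499]
wrist long_pin_grip 0.63 [0.4897 0.1901 0.1717]
wrist bracket_hole 0.82 [0.4884 0.192  0.0673]
wrist shank 171 [0.4834 0.1862 0.093 ] [0.4915 0.2    0.11  ]
```

View pics/side3.png

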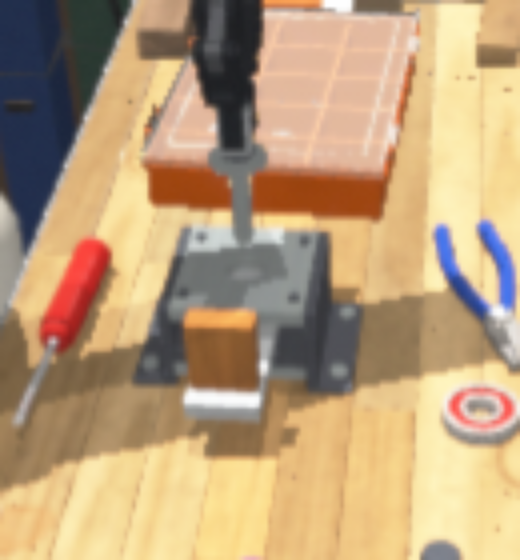

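View pics/wrist3.png

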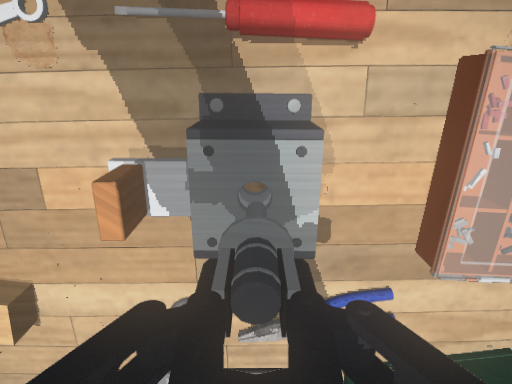

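The side crop shows the pin tip at (245,240), above the bracket hole at (248,268), with the bar home. In the wrist view the hole at (257,187) lies on the pin's line. The measured offset is about 1 mm, so I'll lower the pin.

Call:
carry_out(increments=[0, -0.1, 0, 1, 0, 0, 0, 0, 1, 0, 0, 0, 0, 1, 0, 0, 0, 0, 1, 0, 0, 0, 0, 0, 0])

```text
clock: 11.75
eef_pos: [0.4913, 0.1914, 0.123]
tool_rot: [0.007, 1.0, -0.0, -0.001]
ft_force: [-0.6, 0.5, -0.9]
grip_width: 0.0207
grasp_force: 58.9
```

Call:
carry_out(increments=[0, 0, 0, 1, 0, 0, 0, 0, 1, 0, 0, 0, 0, 1, 0, 0, 0, 0, 0.5, 0, 0, 0, 0, 0, 0])

```text
clock: 12.38
eef_pos: [0.4918, 0.1916, 0.0887]
tool_rot: [0.007, 1.0, -0.0, -0.001]
ft_force: [0.6, 0.3, -1.4]
grip_width: 0.0209
grasp_force: 58.9
```

Call:
carry_out(increments=[0, 0, 0, 0.2, 0, 0, 0, 0, 0.2, 0, 0, 0, 0, 0.1, 0, 0, 0, 0, 0.1, 0, 0, 0, 0, 0, 0])

```text
clock: 13.0
eef_pos: [0.4922, 0.1917, 0.0832]
tool_rot: [0.007, 1.0, -0.0, -0.0]
ft_force: [0.5, 1.0, -0.9]
grip_width: 0.0204
grasp_force: 58.9
```

Call:
carry_out(increments=[0, 0, 0, 0.1, 0, 0, 0, 0, 0.1, 0, 0, 0, 0, 0.1, 0, 0, 0, 0, 0.1, 0, 0, 0, 0, 0, 0])

```text
clock: 13.62
eef_pos: [0.4923, 0.1919, 0.082]
tool_rot: [0.007, 1.0, 0.0, 0.001]
ft_force: [-6.9, -1.7, 15.6]
grip_width: 0.0201
grasp_force: 60.9
```

The collar is seated. I'll ease off, open and leave.

Call:
carry_out(increments=[0, 0, 0, -0.2, 0, 3.5, 0, 0, 0, 0, 5, 0, 0, 0, 0, 5, 0, 0, 0, 0, 5, 0, 0, -0.5, 0])

```text
clock: 14.25
eef_pos: [0.4918, 0.1916, 0.0859]
tool_rot: [0.007, 1.0, -0.0, -0.001]
ft_force: [0.3, -0.2, 0.3]
grip_width: 0.05
grasp_force: 0.0
```

Call:
carry_out(increments=[5, 0, 0, -1, 0, 5, 0, 0, -3, 0, 5, 0, 0, -4, 0, 5, 0, 0, -4, 0, 5, 0, 0, 0, 0])

```text
clock: 14.88
eef_pos: [0.4947, 0.1927, 0.2111]
tool_rot: [0.007, 1.0, 0.002, 0.004]
ft_force: [0.2, 0.6, -0.4]
grip_width: 0.0498
grasp_force: 0.0
```

Run:
```python
from h import *
o=bot.get_obs(); print(o['clock'],o['eef_pos'],o['grip_width'],o['ft_force'])
for n in ['side','wrist']:
    c=cam(n); P=cloud(c)
    if n=='side': cv2.imwrite('pics/side4.png', cv2.resize(c['pixels'][110:300,170:330],None,fx=3,fy=3))
    for k in ['long_pin_grip','short_pin_grip','stop_block']:
        for d in bot.place_of(c,k): print(n,k,round(d['p'],2),w(c,d['xyz']).round(4))
    m=(abs(P[...,0]-.491)<.035)&(abs(P[...,1]-.191)<.035)&(P[...,2]>.108)&(P[...,2]<.13)
    if m.sum()>3: print(n,m.sum(),np.nanmin(P[m],0).round(4),np.nanmax(P[m],0).round(4))
```

```text
14.875 [0.49469667 0.19271983 0.21106   ] 0.0497625113312156 [ 0.23317343  0.64982156 -0.40191059]
side long_pin_grip 0.89 [ 0.7086 -0.1708  0.0877]
side long_pin_grip 0.74 [ 0.5343 -0.1296  0.0882]
side long_pin_grip 0.45 [0.4934 0.1925 0.0932]
side short_pin_grip 0.66 [ 0.6319 -0.0936  0.0672]
side stop_block 0.58 [0.4879 0.0904 0.0785]
side 36 [0.4823 0.1792 0.108 ] [0.5014 0.1985 0.1153]
wrist long_pin_grip 0.87 [0.4888 0.1887 0.0924]
wrist stop_block 0.76 [0.4892 0.0926 0.0828]
wrist 629 [0.4805 0.1827 0.108 ] [0.5015 0.2033 0.116 ]
```

View pics/side4.png

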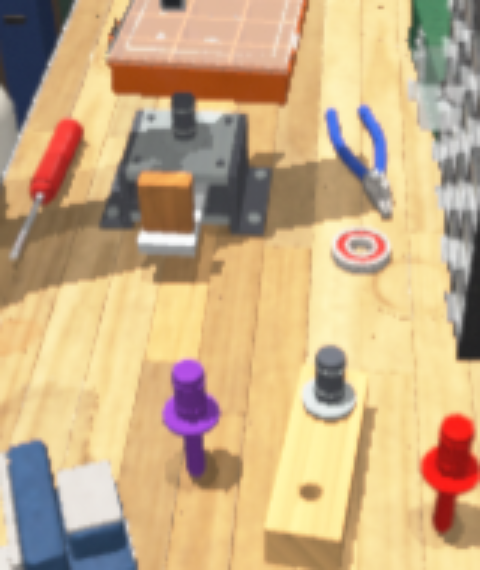

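The picture shows the long pin upright and seated on the plate at (183,120), its head top at z 0.115 and centred. The bar is home and the short pin stands in the rest at (329,375). Handing in.

```bash
python3 -c "
from h import *
print(bot.job_done())"
```

```text
the job is handed in; nothing more can be done
None
```

The job is handed in, with no verdict returned: the bar is home against its stop, the long pin is seated through the bracket and released, and the short pin is still in the rest.

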